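# Clamp a specimen in the contour-tracer fixture

### The job

Get the machined specimen ready for tracing: slide it along the fixture bed until it is right up against the end stop, then swing the cam lever round its quarter turn until it rests firmly on its stop pin, so that the cam clamps the specimen flat against the fence. It is a precision fixture: feel for the stops and never press on the specimen or the lever with more than 20 N, and leave the other things on the granite where they are.

Things in the scene. Friction and masses are not known exactly. Their poses are not given: they have to be found in the camera images.
- fixture: Grey-painted clamping fixture fixed on a grey granite plate (its top 50 mm above the table). Origin on the granite; it stands level, only its yaw and place vary. In its own frame, mm: bed plate x -105..85, y -90..60, top at z 20. Two thin dark stop pins (diameter 6, top at z 50): at (-15, -22) for the closed lever and at (31, -68) for the open lever.
- fence (a point): Middle of the top edge of the fence's inner face, at fixture (0, 25, 38) mm. The fence is a steel bar along the fixture's x, from x -75 to 75 and y 25 to 41; its inner face looks to the fixture's -y.
- end_stop (a point): Top edge of the end stop's face, at fixture (60, 7, 38) mm. The end stop is a steel block, x 60 to 76, y -19 to 25; its face looks to the fixture's -x.
- specimen: Loose aluminium block, 70 (x) x 36 (y) mm, about 0.25 kg, 22 mm high, with a rounded crown (to 32 mm) and a small step (28 mm) on top. Origin: centre of its underside. It lies on the bed, x axis within 0.03 rad of the fixture's, 1.5 to 3.5 mm off the fence, 25 to 50 mm short of the end stop, and slides when its flat -x end is pushed. Clamped, its origin is at fixture (25, 7, 20) mm.
- cam_lever (a joint): Lever angle, rad: 0 open, lever along the fixture's -y; grows clockwise seen from above, to about the fixture's -x. The end stop is somewhere from 1.45 to 1.75, found by feel; only hard on it counts. Starts at 0 to 0.35. Friction takes about 4 N at the grip, some newtons more near the end as the disc cam under the lever bears on the specimen. Stays where it is left.
- lever_grip (a point): On the axis of the lever's round black grip, 80 mm from the pivot axis, 62 mm above the fixture's underside. The grip is a level rod, diameter 16 mm, 55 to 105 mm from the pivot; nearer the pivot the rod is steel, 12 mm thick. Free space below it down to the bed or granite.
- cam_pivot (a point): Point on the vertical pivot axis of the lever, at the height of the lever rod's axis: fixture (20, -33.6, 62) mm.
- vee_block: Bystander: steel vee block, 60 x 50 x 46 mm, standing loose on the granite; leave it alone. Origin: centre of its underside.
- ring_gauge: Bystander: steel ring, 60 mm outside diameter, 20 mm high, lying loose on the granite; leave it alone. Origin: centre of its underside.
- pendant: Bystander: black control box, 150 x 85 x 30 mm (54 mm over its stop button), lying loose on the granite; leave it alone. Origin: centre of its underside.
Mind the look-alikes: they are no part of the job. What is shaped like the specimen but green or yellow is not meant.

How it is judged:
By the outcome, as a careful person would: the job done as asked, in the order asked, and still so for the second after the job is handed in, with the robot touching nothing.
It also fails if it takes over 67 s, if anything falls off the work surface, if the arm or the gripper's body presses on something with over 40 N, if the wrist force passes 120 N, or if a joint passes its speed limit or range.

### The arm

A 6-joint arm with a two-finger parallel gripper is mounted at the origin on the work surface. World frame = base frame: x ahead of the robot, y to its left, z up, the work surface at z = 0. Lengths are in mm, angles in rad, forces in N, time in s.
With the tool pointing down it reaches from about 300 to 875 mm from the base axis. Payload 6.4 kg.
Tool frame: the origin (TCP) lies at the very end of the fingers, on their centre line; the grasp point (between the pads) lies 19 mm behind it; z points along the fingers, y is the line along which they close (so a half turn about z gives the same grasp; the last joint's range is limited). The gripper opens to 85 mm and grips with 20 to 120 N. Pads are 22 mm wide; open, the fingers measure 114 mm over their backs; the gripper's body (76 mm by 85 mm) begins 54 mm behind the grasp point. The pads swing forward as they close: fully open they stand 13 mm farther back than shut.
Start: joints at [-1.541, 0.181, 1.607, -0, 1.354, -0.206], TCP at [134.347, -559.099, 231.288] pointing down, gripper open.
Joint ranges: [-2.99, 2.99], [-0.89, 2.07], [0.3, 2.58], [-1.14, 4.28], [0, 2.63], [-3.12, 3.12]. Speed limits (rad/s): [2.57, 2.57, 3.01, 3.14, 3.14, 3.14].

### API

Orientations are given as a 3x3 rotation matrix whose columns are the frame's x, y, z axes.
In Python, from plant import env gives the robot as it stands. The module is installed in compiled form; this text tells all that it offers.
- The arm moves only by the shell command python3 -m crank 'ROWS' [FORCE]. ROWS is text: rows parted by semicolons, each of 7 numbers parted by spaces: the shift along the tool's x, y, z in units of 30 mm (1.0 is 30 mm), then the turn, a rotation vector about the tool's x, y, z in units of 5 degrees (1.0 is 5 degrees), then the finger opening in mm, from 0 to 85.4. A call has exactly 5 rows; each row shifts and turns the commanded pose from where the row before left it, along the tool's axes as they then stand; what a row does not reach is not made up. A row lasts 1/10 s, in which the tool goes at most 50 mm and 8.59 degrees, less where a joint would pass 70% of its speed; a pose out of reach is approached as far as the arm can. A call is refused whole if a number of a shift passes 1 or a number of a turn 1, either way. A call with a gripper value outside its range is refused whole. The fingers move at their own pace and stop on an object; FORCE is the grip in N (left out, the last holds). Time passes only in rows, so rows that do not move let the fingers close, or fill a call up. It gives the time, the measured TCP pose, the force, the opening and the grip force at its end, in the units of the state.
- env.read_state(): the state, without advancing time (a new reading comes with each control period).
- env.capture(name): name is "scene" or "side" or "wrist"; returns a dict with "image" (400x640x3 uint8, red, green, blue), "intrinsics" (3x3 intrinsics, pixels), "world_from_camera" (4x4, takes a point from camera to world coordinates); the wrist camera has in their place "T_tool_cam" (4x4, takes a point from camera to tool coordinates, whose origin is the TCP and whose axes are the flange's). Camera axes: x right, y down, z forward; pixel columns grow to the right and rows downward; lengths in mm; the calibration is good to about 2 mm. A picture is of the moment at which its call begins: read the wrist's pose just before it. There is no depth.
- env.close_job(): hands the job in; it is judged then, once.
Trained networks look in a picture, given as the dict that the camera call returned (one of the last four; its "shot" number tells which), for a name from the list of things; names that differ only in an ending like _2 or _b are one class to them, and where a whole thing is asked for, a point or a joint stands for the part that bears it (a point fixed in the world has none). Each returns a list of dicts, best first, with "conf" (0 to 1); they miss things now and then, are a little off and sometimes report something else, mostly with a low value. They report only what shows in the picture. A call takes as long as a camera call. They do not tell look-alikes from the thing itself.
- env.masks_of(picture, target): "mask" (400x640 bool, what is visible of it) and "extent" ([left, top, right, bottom] in pixels, round what is visible of it).
- env.place_of(picture, target): "point" ([column, row] in pixels: a listed point, or the origin of a listed thing).
The state is a dict: "t": time; "q": joint angles; "qd": joint speeds; "tau": joint torques, N m; "position": TCP position; "tool_rot": TCP orientation; "ft_force": force on the tool from outside, world axes, zero at the start; "wrist_torque": the same for the moment, N m; "width": finger opening in mm; "grasp_force": force on a finger pad.
Only numpy, scipy, OpenCV 4.12 (cv2) and the standard library are available. Lean on these libraries where they do the work, as an engineer would, in place of code of your own. Each camera call takes 0.05 s, during which the arm holds its last target. There are 200 camera calls.

## Working session

There is one attempt and no reset: what is moved stays moved. The work goes in short steps, Python scripts to look and compute and a shell command to move; the robot and the scene stay as the last step left them, time stands still between calls to the robot, and variables do not carry over. Pictures are saved under pics/ and viewed, at most 10 in all, crops included, and the job is handed in when it is done.

```bash
mkdir -p pics
cat > h.py <<'E'
import numpy as np, cv2
from plant import env
def ray(c,px):
    K=np.array(c['intrinsics']);T=np.array(c['world_from_camera'])
    d=T[:3,:3]@np.linalg.inv(K)@[px[0],px[1],1];return T[:3,3],d
def at_z(c,px,z):
    o,d=ray(c,px);return o+d*(z-o[2])/d[2]
def proj(c,p):
    K=np.array(c['intrinsics']);T=np.linalg.inv(np.array(c['world_from_camera']))
    v=K@(T[:3,:3]@np.array(p)+T[:3,3]);return v[:2]/v[2]
def save(c,n,box=None,s=1):
    im=c['image'][...,::-1]
    if box: im=im[box[1]:box[3],box[0]:box[2]]
    cv2.imwrite('pics/'+n,cv2.resize(np.ascontiguousarray(im),None,fx=s,fy=s,interpolation=cv2.INTER_CUBIC))
E
python3 - <<'E'
from h import *
np.set_printoptions(precision=1,suppress=True)
for n in ('scene','side'):
    c=env.capture(n); save(c,n+'.png')
    for t,z in (('fixture',50),('fence',88),('end_stop',88),('specimen',70),('lever_grip',112),('cam_pivot',112),('vee_block',50),('ring_gauge',50),('pendant',50)):
        for r in env.place_of(c,t)[:3]: print(n,t,round(r['conf'],2),np.array(r['point']),at_z(c,r['point'],z))
s=env.read_state();print(s['t'],s['tool_rot'],s['ft_force'])
E
```

```text
scene fixture 0.76 [358.  219.2] [561.5  53.6  50. ]
scene fence 0.69 [360.9 203.3] [552.6  74.3  88. ]
scene fence 0.27 [341.3 225.8] [579.8 -35.3  88. ]
scene end_stop 0.83 [381.  213.6] [620.9  73.7  88. ]
scene specimen 0.7 [196.3 236.8] [ 328.5 -301.2   70. ]
scene specimen 0.69 [352.2 210.1] [540.1  53.6  70. ]
scene specimen 0.68 [359.3 209. ] [550.9  70.7  70. ]
scene cam_pivot 0.65 [377.4 214.5] [635.2  37.4 112. ]
scene cam_pivot 0.63 [360.9 207.8] [586.8  31.5 112. ]
scene vee_block 0.69 [402.8 174.6] [514.1 333.2  50. ]
scene ring_gauge 0.52 [438.2 195.8] [660.1 301.8  50. ]
scene pendant 0.7 [222.5 300. ] [ 534.1 -364.1   50. ]
side fixture 0.72 [271.4 217. ] [571.4  57.1  50. ]
side fence 0.86 [271.5 213.6] [562.   77.3  88. ]
side end_stop 0.76 [250.2 207.9] [622.2  67.   88. ]
side specimen 0.85 [403.5 338.6] [212.7 351.2  70. ]
side specimen 0.82 [281.9 205.4] [547.6  28.8  70. ]
side specimen 0.53 [396.7 164.2] [ 249.7 -189.3   70. ]
side lever_grip 0.67 [273.8 169.9] [589.3 -61.4 112. ]
side cam_pivot 0.79 [263.1 189.4] [598.1  17.8 112. ]
side vee_block 0.81 [273.8 320.9] [489.9 347.6  50. ]
side ring_gauge 0.91 [209.4 289.4] [656.6 296.1  50. ]
side pendant 0.59 [311.5 128.6] [ 538.4 -347.7   50. ]
1.0 [[ 1.   0.2  0. ]
 [ 0.2 -1.  -0. ]
 [ 0.   0.  -1. ]] [-0.1  0.9  0.2]
```

View pics/scene.png

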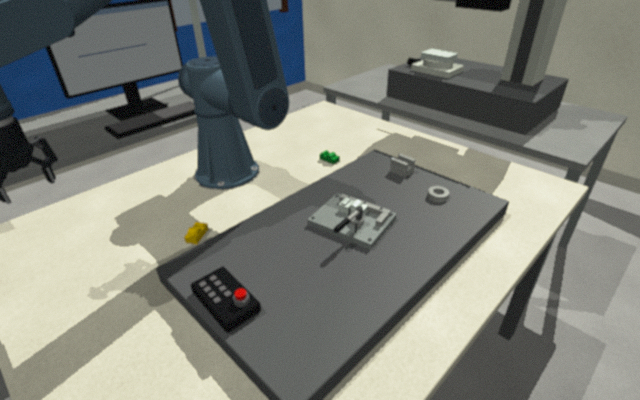

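View pics/side.png

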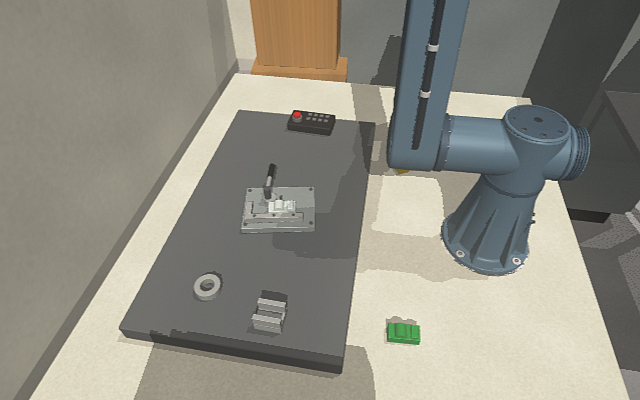

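The meant specimen is the bare aluminium block on the fixture (scene ≈(355,208), side ≈(281,206)). The look-alikes are off it: yellow at scene (196,233), green at side (403,333). Next I move the wrist camera above the fixture and confirm in a crop.

```bash
R='1'; 
python3 -m crank '0.5 -0.5 -0.5 0 0 0 0; 1 -1 -0.5 0 0 0 0; 1 -1 -0.5 0 0 0 0; 1 -1 -0.5 0 0 0 0; 1 -1 -0.5 0 0 0 0' 20
python3 -m crank '1 -1 -0.5 0 0 0 0; 1 -1 -0.5 0 0 0 0; 1 -1 0 0 0 0 0; 1 -1 0 0 0 0 0; 1 -1 0 0 0 0 0'
python3 -m crank '1 -1 0 0 0 0 0; 1 -1 0 0 0 0 0; 1 -1 0 0 0 0 0; 0.5 -1 0 0 0 0 0; 0 -0.5 0 0 0 0 0'
python3 - <<'E'
from h import *
np.set_printoptions(precision=3,suppress=True)
s=env.read_state();c=env.capture('wrist');save(c,'w1.png')
print(s['t'],s['position'],s['tool_rot'],s['ft_force'],s['width']);print(np.array(c['T_tool_cam']),c['intrinsics'])
E
```

```text
t: 1.5
position: [234.6, -394.8, 306.9]
tool_rot: [[0.972, 0.233, 0.0], [0.233, -0.972, -0.0], [0.0, 0.0, -1.0]]
ft_force: [1.1, 0.3, -0.9]
width: 12.4
grasp_force: 0.0
t: 2.0
position: [345.5, -213.9, 336.8]
tool_rot: [[0.972, 0.233, 0.001], [0.233, -0.972, -0.001], [0.001, 0.001, -1.0]]
ft_force: [0.7, -0.6, -0.2]
width: 0.1
grasp_force: 0.0
t: 2.5
position: [415.9, -57.2, 336.3]
tool_rot: [[0.972, 0.237, 0.0], [0.237, -0.972, 0.001], [0.0, -0.001, -1.0]]
ft_force: [0.2, -0.4, 0.8]
width: 0.3
grasp_force: 0.0
2.5 [415.939 -57.182 336.303] [[ 0.972  0.237  0.   ]
 [ 0.237 -0.972  0.001]
 [ 0.    -0.001 -1.   ]] [ 0.221 -0.435  0.844] 0.27490308479342057
[[  -0.      -0.955   -0.298   76.846]
 [   1.      -0.      -0.      -0.36 ]
 [   0.      -0.298    0.955 -142.331]
 [   0.       0.       0.       1.   ]] [[344.342   0.    321.446]
 [  0.    344.342 190.746]
 [  0.      0.      1.   ]]
```

View pics/w1.png

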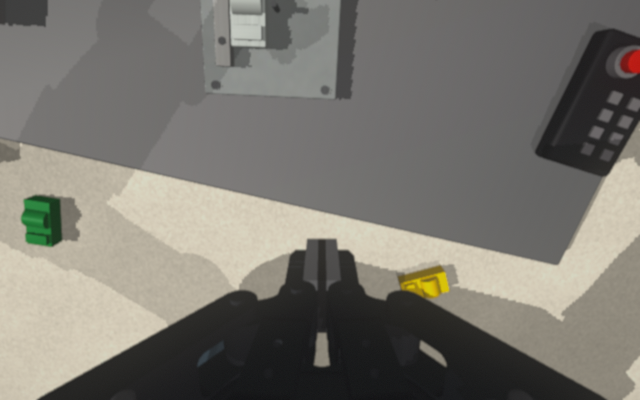

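The wrist picture shows the aluminium specimen on the fixture at about (248,22), with the green one at (42,220) and the yellow at (425,283) off the granite. The fixture is cut off at the top, so I go further forward.

```bash
python3 -m crank '1 -0.5 0 0 0 0 0; 1 -0.5 0 0 0 0 0; 1 -0.2 0 0 0 0 0; 0.8 0 0 0 0 0 0; 0 0 0 0 0 0 0'
cat >> h.py <<'E'
def wrist():
    s=env.read_state();c=env.capture('wrist');T=np.eye(4);T[:3,:3]=s['tool_rot'];T[:3,3]=s['position']
    c['world_from_camera']=T@np.array(c['T_tool_cam']);return c,s
E
python3 - <<'E'
from h import *
np.set_printoptions(precision=1,suppress=True)
c,s=wrist();save(c,'w2.png',(140,0,500,270),2.2)
print(s['t'],s['position'],s['qd'])
for t,z in (('fixture',50),('fence',88),('end_stop',88),('specimen',70),('lever_grip',112),('cam_pivot',112)):
    for r in env.place_of(c,t)[:2]: print(t,round(r['conf'],2),np.array(r['point']),at_z(c,r['point'],z))
E
```

```text
t: 3.05
position: [519.2, 1.4, 335.7]
tool_rot: [[0.972, 0.234, -0.0], [0.234, -0.972, -0.0], [-0.0, 0.0, -1.0]]
ft_force: [-0.7, 0.1, 0.3]
width: -0.1
grasp_force: 0.0
3.05 [519.2   1.4 335.7] [-0.  -0.   0.1 -0.   0.  -0. ]
fixture 0.87 [289.4 101. ] [564.8  52.6  50. ]
fence 0.6 [265.8 103.1] [559.1  74.4  88. ]
end_stop 0.65 [279.7  45.1] [620.6  71.3  88. ]
specimen 0.9 [ 83.5 286.2] [261.9 272.8  70. ]
specimen 0.86 [284.2 120.1] [543.6  52.5  70. ]
lever_grip 0.87 [394.4 101.2] [594.1 -57.4 112. ]
cam_pivot 0.82 [317.5  87.9] [588.4  22.7 112. ]
```

View pics/w2.png

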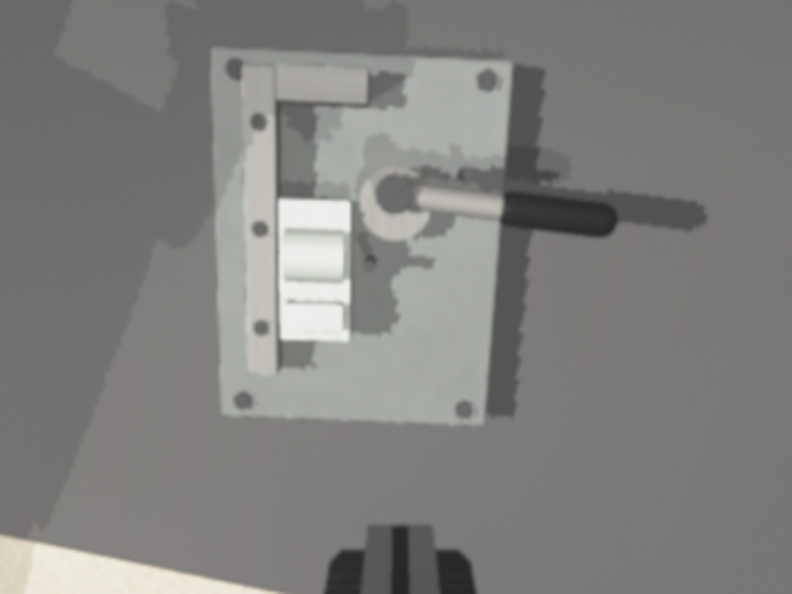

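The crop confirms the aluminium block on the bed at crop (315,270), between the fence on its left and the lever pivot at (395,195). The end stop is at (320,85), the grip lies at (560,212) and the closed pin at (370,260). I fit the fixture frame from the bed corners plus the network points.

Run:
```python
from h import *
from scipy.optimize import least_squares
np.set_printoptions(precision=1,suppress=True)
c,s=wrist()
cr=lambda u,v:(u/2.2+140,v/2.2)
L=[((85,60),cr(212,47),70),((85,-90),cr(512,62),70),((-105,-90),cr(484,424),70),((-105,60),cr(222,414),70)]
L2=[((0,25),(265.8,103.1),88),((60,7),(279.7,45.1),88),((20,-33.6),(317.5,87.9),112),((0,0),(289.4,101),50)]
def fit(L):
    f=np.array([a for a,_,_ in L],float);w=np.array([at_z(c,p,z)[:2] for _,p,z in L])
    def res(x):
        C,S=np.cos(x[2]),np.sin(x[2]);return (f@np.array([[C,S],[-S,C]])+x[:2]-w).ravel()
    r=least_squares(res,[565,52,.2]);print(r.x,'yaw',round(r.x[2],4),'res',r.fun);return r.x
fit(L);fit(L2);x=fit(L+L2)
C,S=np.cos(x[2]),np.sin(x[2]);R=np.array([[C,-S],[S,C]])
fx=lambda w:R.T@(np.array(w)[:2]-x[:2])
for n,p in (('-x fence',(280,338)),('-x cam',(350,340)),('+x fence',(280,198)),('+x cam',(350,200))): print(n,fx(at_z(c,cr(*p),92)))
print('spec',fx(at_z(c,(284.2,120.1),70)))
g=fx(at_z(c,(394.4,101.2),112))-[20,-33.6];print('lever',np.hypot(*g),'ang %.3f'%np.arctan2(-g[0],-g[1]))
print('tcp',fx(s['position']),'toolyaw %.4f'%np.arctan2(s['tool_rot'][1][0],s['tool_rot'][0][0]))
print('tip targets')
```

```text
[561.3  50.    0.2] yaw 0.1924 res [ 0.6  1.3  1.5 -1.  -1.1 -1.1 -1.1  0.8]
[561.9  51.7   0.2] yaw 0.2005 res [-0.5  1.6  0.3 -0.8  1.5  0.1 -1.3 -0.9]
[561.6  50.9   0.2] yaw 0.1941 res [ 0.7  2.4  1.9  0.1 -0.6 -0.4 -0.9  1.5 -0.7  0.9  0.1 -2.   1.  -0.8
 -1.6 -1.7]
-x fence [-55.1  22.1]
-x cam [-54.7 -14.1]
+x fence [14.5 21.7]
+x cam [ 15.  -12.7]
spec [-19.    5.4]
lever 79.58500434319663 ang 0.136
tcp [-53. -40.] toolyaw 0.2349
tip targets
```

Fixture at (561.6, 50.9), yaw 0.194. The specimen centre is at fixture (-20, 4.5), about 45 mm short of the stop, with its -x end at -54.5, and the lever is at 0.14. All of this agrees with the task's ranges. I align the tool's yaw, go behind the -x end and descend.

```bash
python3 -m crank '-0.3 -0.5 1 0 0 0.47 0; -0.3 -0.5 1 0 0 0 0; -0.2 -0.43 1 0 0 0 0; 0 0 1 0 0 0 0; 0 0 1 0 0 0 0'
python3 -m crank '0 0 1 0 0 0 0; 0 0 0.8 0 0 0 0; 0 0 0.5 0 0 0 0; 0 0 0 0 0 0 0; 0 0 0 0 0 0 0'
cat >> h.py <<'E'
X=(561.6,50.9,0.194)
def st():
    s=env.read_state();C,S=np.cos(X[2]),np.sin(X[2]);R=np.array([[C,-S],[S,C]])
    print('t %.2f'%s['t'],'fix',np.round(R.T@(np.array(s['position'][:2])-X[:2]),1),'z %.1f'%s['position'][2],'F fix',np.round(R.T@np.array(s['ft_force'][:2]),1),'Fz %.1f'%s['ft_force'][2],'yaw-fix %.3f'%(np.arctan2(s['tool_rot'][1][0],s['tool_rot'][0][0])-X[2]))
if __name__=='__main__': st()
E
python3 h.py
```

```text
t: 3.95
position: [485.1, 39.2, 185.7]
tool_rot: [[0.981, 0.194, 0.001], [0.194, -0.981, -0.0], [0.001, 0.001, -1.0]]
ft_force: [-0.8, -0.9, -0.0]
width: 0.0
grasp_force: 0.0
t: 4.45
position: [485.6, 38.8, 117.8]
tool_rot: [[0.981, 0.193, 0.0], [0.193, -0.981, -0.0], [0.0, 0.0, -1.0]]
ft_force: [0.4, 0.1, -0.4]
width: 0.4
grasp_force: 0.0
t 4.45 fix [-76.9   2.8] z 117.8 F fix [ 0.4 -0. ] Fz -0.4 yaw-fix 0.001
```

```bash
python3 -m crank '0 0 0.4 0 0 0 0; 0 0 0.4 0 0 0 0; 0 0 0.3 0 0 0 0; 0 0 0.15 0 0 0 0; 0 0 0 0 0 0 0' >/dev/null; python3 h.py
python3 -m crank '0.1 0 0 0 0 0 0; 0.1 0 0 0 0 0 0; 0.1 0 0 0 0 0 0; 0.1 0 0 0 0 0 0; 0 0 0 0 0 0 0' >/dev/null; python3 h.py
python3 - <<'E'
from h import *
c,s=wrist();save(c,'w3.png')
E
```

```text
t 4.95 fix [-77.7   3.2] z 78.8 F fix [-0.9  0.2] Fz 0.3 yaw-fix 0.001
t 5.45 fix [-64.6   3. ] z 80.0 F fix [-0.5 -0.6] Fz 0.2 yaw-fix 0.001
```

View pics/w3.png

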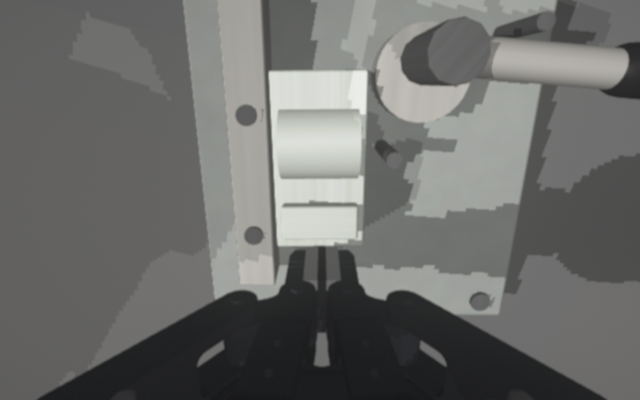

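The fingers at (320,255) stand centred just behind the specimen's -x end (bottom edge at row 245), clear of the fence and pins. Now I push, watching the force.

```bash
python3 -m crank '0.1 0 0 0 0 0 0; 0.1 0 0 0 0 0 0; 0.1 0 0 0 0 0 0; 0.05 0 0 0 0 0 0; 0 0 0 0 0 0 0' >/dev/null; python3 h.py
python3 -m crank '0.08 0 0 0 0 0 0; 0.08 0 0 0 0 0 0; 0.08 0 0 0 0 0 0; 0.08 0 0 0 0 0 0; 0 0 0 0 0 0 0' >/dev/null; python3 h.py
python3 -m crank '0.08 0 0 0 0 0 0; 0.08 0 0 0 0 0 0; 0.08 0 0 0 0 0 0; 0.08 0 0 0 0 0 0; 0 0 0 0 0 0 0' >/dev/null; python3 h.py
```

```text
t 6.00 fix [-54.    2.9] z 79.8 F fix [-0.  -0.2] Fz 0.1 yaw-fix 0.001
t 6.50 fix [-44.3   2.9] z 79.8 F fix [-0.7  0. ] Fz -0.5 yaw-fix 0.001
t 7.00 fix [-34.6   2.9] z 79.9 F fix [-0.5 -0.2] Fz 0.9 yaw-fix 0.001
```

```bash
python3 -m crank '0.08 0 0 0 0 0 0; 0.06 0 0 0 0 0 0; 0.04 0 0 0 0 0 0; 0.04 0 0 0 0 0 0; 0 0 0 0 0 0 0' >/dev/null; python3 h.py
python3 -m crank '0.02 0 0 0 0 0 0; 0.02 0 0 0 0 0 0; 0 0 0 0 0 0 0; 0 0 0 0 0 0 0; 0 0 0 0 0 0 0' >/dev/null; python3 h.py
python3 - <<'E'
from h import *
c,s=wrist();save(c,'w4.png',(200,0,520,300),2)
E
```

```text
t 7.50 fix [-28.4   3. ] z 79.8 F fix [-0.9  0.1] Fz 0.9 yaw-fix 0.001
t 8.00 fix [-27.4   3. ] z 79.8 F fix [-1.7 -0.8] Fz 0.2 yaw-fix 0.001
```

View pics/w4.png

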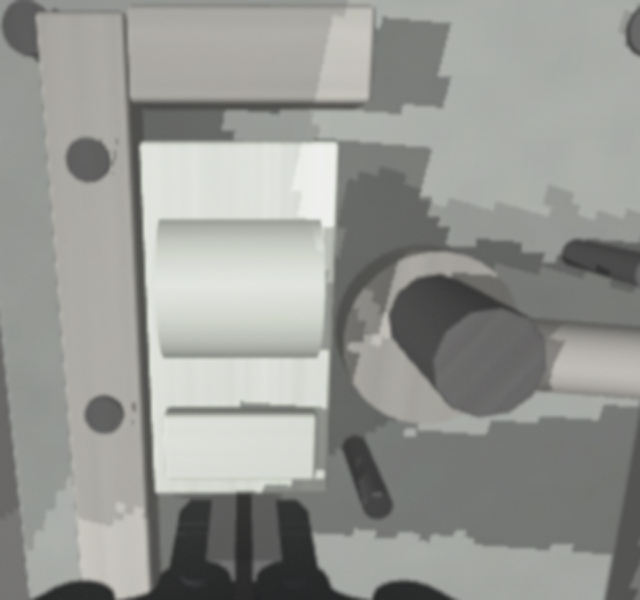

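The specimen has moved with the fingers, and about 8 mm of gap remains between its top edge (crop row 142) and the end stop's face (row 102). I continue in small steps.

```bash
python3 -m crank '0.05 0 0 0 0 0 0; 0.05 0 0 0 0 0 0; 0.03 0 0 0 0 0 0; 0 0 0 0 0 0 0; 0 0 0 0 0 0 0' >/dev/null; python3 h.py
python3 -m crank '0.02 0 0 0 0 0 0; 0 0 0 0 0 0 0; 0.02 0 0 0 0 0 0; 0 0 0 0 0 0 0; 0 0 0 0 0 0 0' >/dev/null; python3 h.py
python3 -m crank '0.02 0 0 0 0 0 0; 0 0 0 0 0 0 0; 0.01 0 0 0 0 0 0; 0 0 0 0 0 0 0; 0 0 0 0 0 0 0' >/dev/null; python3 h.py
```

```text
t 8.55 fix [-23.3   3. ] z 79.8 F fix [0.6 0.1] Fz -0.4 yaw-fix 0.001
t 9.05 fix [-22.3   3. ] z 79.8 F fix [-1.9  1.1] Fz 0.9 yaw-fix 0.001
t 9.55 fix [-21.5   3. ] z 79.8 F fix [-3.   0.1] Fz 1.1 yaw-fix 0.001
```

```bash
python3 -m crank '0.01 0 0 0 0 0 0; 0 0 0 0 0 0 0; 0.01 0 0 0 0 0 0; 0 0 0 0 0 0 0; 0 0 0 0 0 0 0' >/dev/null; python3 h.py
python3 -m crank '0.01 0 0 0 0 0 0; 0 0 0 0 0 0 0; 0 0 0 0 0 0 0; 0 0 0 0 0 0 0; 0 0 0 0 0 0 0' >/dev/null; python3 h.py
```

```text
t 10.05 fix [-20.8   3. ] z 79.8 F fix [-2.8 -0.6] Fz 0.9 yaw-fix 0.001
t 10.55 fix [-20.7   3. ] z 79.8 F fix [-4.4 -0.3] Fz 2.8 yaw-fix 0.001
```

```bash
python3 -m crank '0.01 0 0 0 0 0 0; 0 0 0 0 0 0 0; 0 0 0 0 0 0 0; 0 0 0 0 0 0 0; 0 0 0 0 0 0 0' >/dev/null; python3 h.py
python3 -m crank '0.01 0 0 0 0 0 0; 0 0 0 0 0 0 0; 0 0 0 0 0 0 0; 0 0 0 0 0 0 0; 0 0 0 0 0 0 0' >/dev/null; python3 h.py
```

```text
t 11.05 fix [-20.7   3. ] z 79.8 F fix [-5.3  0.4] Fz 4.2 yaw-fix 0.001
t 11.55 fix [-20.7   3. ] z 79.8 F fix [-7.6 -0.1] Fz 6.5 yaw-fix 0.001
```

Firm contact with the end stop (about 7.6 N, no further motion). I back off, rise, cross above the lever and come to its open side.

```bash
python3 -m crank '-0.1 0 0 0 0 0 0; -0.2 0 0 0 0 0 0; 0 0 -0.6 0 0 0 0; 0 0 -0.8 0 0 0 0; 0 0 -0.8 0 0 0 0' >/dev/null; python3 h.py
python3 -m crank '0.4 0.8 0 0 0 0 0; 0.5 0.8 0 0 0 0 0; 0.5 0.8 0 0 0 0 0; 0.5 0.8 0 0 0 0 0; 0.3 0.8 0 0 0 0 0' >/dev/null; python3 h.py
python3 -m crank '0 0 0 0 0 0.8 0; 0 0 0 0 0 0.76 0; 0 0 0 0 0 0 0; 0 0 0 0 0 0 0; 0 0 0 0 0 0 0' >/dev/null; python3 h.py
```

```text
t 12.05 fix [-29.1   3.1] z 146.3 F fix [-0.1 -0.2] Fz 0.4 yaw-fix 0.001
t 12.55 fix [  38.2 -118.1] z 145.9 F fix [1.4 0.4] Fz 0.6 yaw-fix 0.001
t 13.05 fix [  37.2 -116.7] z 145.9 F fix [0.1 0.7] Fz -0.8 yaw-fix -0.134
```

Run:
```python
from h import *
np.set_printoptions(precision=1,suppress=True)
C,S=np.cos(X[2]),np.sin(X[2]);R=np.array([[C,-S],[S,C]])
fx=lambda w:R.T@(np.array(w)[:2]-X[:2])
c,s=wrist();save(c,'w5.png')
d=env.capture('side');
for c in (c,d):
  for t,z in (('lever_grip',112),('cam_pivot',112),('specimen',70),('end_stop',88),('fence',88)):
    for r in env.place_of(c,t)[:3]:
        p=fx(at_z(c,r['point'],z))
        if abs(p).max()<150: print(t,round(r['conf'],2),p)
```

```text
cam_pivot 0.84 [ 22.6 -34.8]
specimen 0.62 [24.7  3.8]
end_stop 0.6 [62.4  6.4]
fence 0.76 [ 4. 23.]
lever_grip 0.6 [   4.3 -118. ]
cam_pivot 0.93 [ 37.2 -39.7]
cam_pivot 0.57 [ 0.7 40.8]
specimen 0.53 [22.1 -7.8]
end_stop 0.76 [61.9  8.7]
fence 0.65 [ 2.6 26.2]
```

View pics/w5.png

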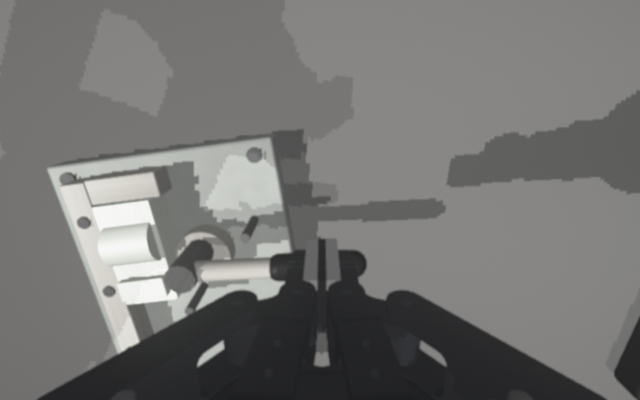

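The picture shows the specimen flat against the end stop (about (125,245)), the lever aligned with the tool (row 265) and the grip under the fingers' rear side (272–365). I descend 42 mm on its +x side, then approach.

```bash
python3 -m crank '0 0 0.3 0 0 0 0; 0 0 0.4 0 0 0 0; 0 0 0.3 0 0 0 0; 0 0 0.2 0 0 0 0; 0 0 0.2 0 0 0 0' >/dev/null; python3 h.py
python3 -m crank '-0.08 0 0 0 0 0 0; -0.08 0 0 0 0 0 0; -0.05 0 0 0 0 0 0; -0.05 0 0 0 0 0 0; 0 0 0 0 0 0 0' >/dev/null; python3 h.py
```

```text
t 14.15 fix [  36.8 -116.8] z 102.7 F fix [-0.8  0.1] Fz -0.4 yaw-fix -0.135
t 14.65 fix [  29.8 -116.1] z 104.3 F fix [ 3.9 -0.9] Fz -1.4 yaw-fix -0.135
```

Contact at the grip (3.9 N). Now I sweep the arc.

```bash
python3 -m crank '-0.117 0.025 0 0 0 0.5 0; -0.117 0.025 0 0 0 0.5 0; -0.117 0.025 0 0 0 0.5 0; -0.117 0.025 0 0 0 0.5 0; -0.117 0.025 0 0 0 0.5 0' >/dev/null; python3 h.py
python3 -m crank '-0.117 0.025 0 0 0 0.5 0; -0.117 0.025 0 0 0 0.5 0; -0.117 0.025 0 0 0 0.5 0; -0.117 0.025 0 0 0 0.5 0; -0.117 0.025 0 0 0 0.5 0' >/dev/null; python3 h.py
```

```text
t 15.15 fix [  11.9 -116.3] z 104.3 F fix [ 3.5 -2.1] Fz -2.9 yaw-fix -0.355
t 15.65 fix [  -5.6 -112.5] z 104.4 F fix [ 2.3 -1.8] Fz -2.0 yaw-fix -0.574
```

```bash
python3 -m crank '-0.117 0.025 0 0 0 0.5 0; -0.117 0.025 0 0 0 0.5 0; -0.117 0.025 0 0 0 0.5 0; -0.117 0.025 0 0 0 0.5 0; -0.117 0.025 0 0 0 0.5 0' >/dev/null; python3 h.py
python3 -m crank '-0.117 0.025 0 0 0 0.5 0; -0.117 0.025 0 0 0 0.5 0; -0.117 0.025 0 0 0 0.5 0; -0.117 0.025 0 0 0 0.5 0; -0.117 0.025 0 0 0 0.5 0' >/dev/null; python3 h.py
python3 -m crank '-0.117 0.025 0 0 0 0.5 0; -0.117 0.025 0 0 0 0.5 0; -0.117 0.025 0 0 0 0.5 0; -0.117 0.025 0 0 0 0.5 0; 0 0 0 0 0 0 0' >/dev/null; python3 h.py
```

```text
t 16.15 fix [ -21.9 -105. ] z 104.4 F fix [ 3.4 -4.1] Fz -3.1 yaw-fix -0.792
t 16.65 fix [-36.2 -94.1] z 104.3 F fix [ 1.3 -6. ] Fz -1.8 yaw-fix -1.010
t 17.15 fix [-45.9 -82.6] z 104.2 F fix [-1.3 -5.1] Fz -0.2 yaw-fix -1.183
```

```bash
python3 -m crank '-0.047 0.01 0 0 0 0.2 0; -0.047 0.01 0 0 0 0.2 0; -0.047 0.01 0 0 0 0.2 0; -0.047 0.01 0 0 0 0.2 0; 0 0 0 0 0 0 0' >/dev/null; python3 h.py
python3 -m crank '-0.047 0.01 0 0 0 0.2 0; -0.047 0.01 0 0 0 0.2 0; -0.047 0.01 0 0 0 0.2 0; -0.047 0.01 0 0 0 0.2 0; 0 0 0 0 0 0 0' >/dev/null; python3 h.py
python3 -m crank '-0.047 0.01 0 0 0 0.2 0; -0.047 0.01 0 0 0 0.2 0; -0.047 0.01 0 0 0 0.2 0; 0 0 0 0 0 0 0; 0 0 0 0 0 0 0' >/dev/null; python3 h.py
```

```text
t 17.65 fix [-48.9 -78. ] z 104.2 F fix [-0.1 -4.5] Fz 0.1 yaw-fix -1.252
t 18.15 fix [-51.8 -72.9] z 104.2 F fix [-3.  -4.9] Fz 1.3 yaw-fix -1.322
t 18.65 fix [-53.7 -69. ] z 104.2 F fix [-2.6 -6.4] Fz 1.1 yaw-fix -1.373
```

```bash
python3 -m crank '-0.023 0.005 0 0 0 0.1 0; 0 0 0 0 0 0 0; -0.023 0.005 0 0 0 0.1 0; 0 0 0 0 0 0 0; 0 0 0 0 0 0 0' >/dev/null; python3 h.py
python3 -m crank '-0.023 0.005 0 0 0 0.1 0; 0 0 0 0 0 0 0; -0.023 0.005 0 0 0 0.1 0; 0 0 0 0 0 0 0; 0 0 0 0 0 0 0' >/dev/null; python3 h.py
python3 -m crank '-0.023 0.005 0 0 0 0.1 0; 0 0 0 0 0 0 0; -0.023 0.005 0 0 0 0.1 0; 0 0 0 0 0 0 0; 0 0 0 0 0 0 0' >/dev/null; python3 h.py
```

```text
t 19.15 fix [-54.2 -67.9] z 104.2 F fix [-2.5 -5.1] Fz 1.1 yaw-fix -1.391
t 19.65 fix [-54.8 -66.6] z 104.2 F fix [-1.6 -5.1] Fz 0.6 yaw-fix -1.408
t 20.15 fix [-55.3 -65.3] z 104.2 F fix [-2.3 -5.9] Fz 1.2 yaw-fix -1.426
```

```bash
python3 -m crank '-0.023 0.005 0 0 0 0.1 0; 0 0 0 0 0 0 0; -0.023 0.005 0 0 0 0.1 0; 0 0 0 0 0 0 0; 0 0 0 0 0 0 0' >/dev/null; python3 h.py
python3 -m crank '-0.023 0.005 0 0 0 0.1 0; 0 0 0 0 0 0 0; -0.023 0.005 0 0 0 0.1 0; 0 0 0 0 0 0 0; 0 0 0 0 0 0 0' >/dev/null; python3 h.py
python3 -m crank '-0.023 0.005 0 0 0 0.1 0; 0 0 0 0 0 0 0; 0 0 0 0 0 0 0; 0 0 0 0 0 0 0; 0 0 0 0 0 0 0' >/dev/null; python3 h.py
```

```text
t 20.65 fix [-55.8 -64. ] z 104.2 F fix [-3.4 -6.7] Fz 1.0 yaw-fix -1.443
t 21.15 fix [-56.3 -62.8] z 104.2 F fix [-3.3 -6.6] Fz 0.9 yaw-fix -1.461
t 21.65 fix [-56.6 -62.2] z 104.2 F fix [-3.1 -7.7] Fz 1.2 yaw-fix -1.469
```

```bash
python3 -m crank '-0.023 0.005 0 0 0 0.1 0; 0 0 0 0 0 0 0; -0.023 0.005 0 0 0 0.1 0; 0 0 0 0 0 0 0; 0 0 0 0 0 0 0' >/dev/null; python3 h.py
python3 -m crank '-0.023 0.005 0 0 0 0.1 0; 0 0 0 0 0 0 0; 0 0 0 0 0 0 0; 0 0 0 0 0 0 0; 0 0 0 0 0 0 0' >/dev/null; python3 h.py
```

```text
t 22.15 fix [-57.  -60.8] z 104.2 F fix [-4.1 -7.1] Fz 1.1 yaw-fix -1.487
t 22.65 fix [-57.3 -60.2] z 104.2 F fix [-3.6 -7.2] Fz 2.1 yaw-fix -1.496
```

```bash
python3 -m crank '-0.023 0.005 0 0 0 0.1 0; 0 0 0 0 0 0 0; -0.023 0.005 0 0 0 0.1 0; 0 0 0 0 0 0 0; 0 0 0 0 0 0 0' >/dev/null; python3 h.py
python3 -m crank '-0.023 0.005 0 0 0 0.1 0; 0 0 0 0 0 0 0; 0 0 0 0 0 0 0; 0 0 0 0 0 0 0; 0 0 0 0 0 0 0' >/dev/null; python3 h.py
python3 -m crank '-0.023 0.005 0 0 0 0.1 0; 0 0 0 0 0 0 0; 0 0 0 0 0 0 0; 0 0 0 0 0 0 0; 0 0 0 0 0 0 0' >/dev/null; python3 h.py
```

```text
t 23.15 fix [-57.7 -58.8] z 104.2 F fix [-3.7 -7.1] Fz 2.0 yaw-fix -1.513
t 23.65 fix [-57.9 -58.2] z 104.1 F fix [-3.3 -7.5] Fz 1.4 yaw-fix -1.522
t 24.15 fix [-58.1 -57.5] z 104.2 F fix [-3.7 -7.2] Fz 1.4 yaw-fix -1.531
```

```bash
python3 -m crank '-0.023 0.005 0 0 0 0.1 0; 0 0 0 0 0 0 0; 0 0 0 0 0 0 0; -0.023 0.005 0 0 0 0.1 0; 0 0 0 0 0 0 0' >/dev/null; python3 h.py
python3 -m crank '-0.023 0.005 0 0 0 0.1 0; 0 0 0 0 0 0 0; 0 0 0 0 0 0 0; 0 0 0 0 0 0 0; 0 0 0 0 0 0 0' >/dev/null; python3 h.py
python3 -m crank '-0.023 0.005 0 0 0 0.1 0; 0 0 0 0 0 0 0; 0 0 0 0 0 0 0; 0 0 0 0 0 0 0; 0 0 0 0 0 0 0' >/dev/null; python3 h.py
```

```text
t 24.65 fix [-58.5 -56.2] z 104.1 F fix [-3.5 -6.9] Fz 1.4 yaw-fix -1.548
t 25.15 fix [-58.7 -55.6] z 104.2 F fix [-3.2 -7.8] Fz 0.9 yaw-fix -1.557
t 25.65 fix [-58.8 -54.8] z 104.2 F fix [-5.1 -7.9] Fz 1.5 yaw-fix -1.565
```

```bash
python3 -m crank '-0.023 0.005 0 0 0 0.1 0; 0 0 0 0 0 0 0; 0 0 0 0 0 0 0; -0.023 0.005 0 0 0 0.1 0; 0 0 0 0 0 0 0' >/dev/null; python3 h.py
python3 -m crank '-0.023 0.005 0 0 0 0.1 0; 0 0 0 0 0 0 0; 0 0 0 0 0 0 0; 0 0 0 0 0 0 0; 0 0 0 0 0 0 0' >/dev/null; python3 h.py
python3 -m crank '-0.023 0.005 0 0 0 0.1 0; 0 0 0 0 0 0 0; 0 0 0 0 0 0 0; 0 0 0 0 0 0 0; 0 0 0 0 0 0 0' >/dev/null; python3 h.py
```

```text
t 26.15 fix [-59.2 -53.5] z 104.2 F fix [-3.9 -8.3] Fz 1.9 yaw-fix -1.583
t 26.65 fix [-59.3 -52.7] z 104.1 F fix [-4.2 -7.8] Fz 1.1 yaw-fix -1.591
t 27.15 fix [-59.5 -52.1] z 104.2 F fix [-5.2 -7.5] Fz 1.6 yaw-fix -1.600
```

```bash
python3 -m crank '-0.023 0.005 0 0 0 0.1 0; 0 0 0 0 0 0 0; 0 0 0 0 0 0 0; -0.023 0.005 0 0 0 0.1 0; 0 0 0 0 0 0 0' >/dev/null; python3 h.py
python3 -m crank '-0.023 0.005 0 0 0 0.1 0; 0 0 0 0 0 0 0; 0 0 0 0 0 0 0; 0 0 0 0 0 0 0; 0 0 0 0 0 0 0' >/dev/null; python3 h.py
python3 -m crank '-0.023 0.005 0 0 0 0.1 0; 0 0 0 0 0 0 0; 0 0 0 0 0 0 0; 0 0 0 0 0 0 0; 0 0 0 0 0 0 0' >/dev/null; python3 h.py
```

```text
t 27.65 fix [-59.7 -51.2] z 104.2 F fix [ -3.7 -10.5] Fz 1.1 yaw-fix -1.618
t 28.15 fix [-59.8 -51.1] z 104.2 F fix [ -4.5 -12.8] Fz 0.6 yaw-fix -1.626
t 28.65 fix [-59.9 -51. ] z 104.3 F fix [ -5.1 -13.9] Fz -0.1 yaw-fix -1.635
```

The lever has stalled and the force is climbing (7.5 → 14 N), so it is on the stop. One more small nudge to be sure, then retreat.

```bash
python3 -m crank '-0.012 0 0 0 0 0 0; 0 0 0 0 0 0 0; 0 0 0 0 0 0 0; 0 0 0 0 0 0 0; 0 0 0 0 0 0 0' >/dev/null; python3 h.py
python3 -m crank '0.05 0 0 0 0 0 0; 0.15 0 0 0 0 0 0; 0.3 0 0 0 0 0 0; 0.3 0 0 0 0 0 0; 0 0 0 0 0 0 0' >/dev/null; python3 h.py
python3 -m crank '0 0 -0.5 0 0 0 0; 0 0 -1 0 0 0 0; 0 0 -1 0 0 0 0; 0 0 -1 0 0 0 0; 0 0 -1 0 0 0 0' >/dev/null
python3 -m crank '0.3 0.5 -1 0 0 0 0; 0.3 0.5 -1 0 0 0 0; 0.3 0.5 0 0 0 0 0; 0 0.5 0 0 0 0 0; 0 0 0 0 0 0 0' >/dev/null; python3 h.py
python3 - <<'E'
from h import *
np.set_printoptions(precision=1,suppress=True)
C,S=np.cos(X[2]),np.sin(X[2]);R=np.array([[C,-S],[S,C]])
fx=lambda w:R.T@(np.array(w)[:2]-X[:2])
w,s=wrist();save(w,'w6.png');d=env.capture('side')
for c in (w,d):
  for t,z in (('lever_grip',112),('cam_pivot',112),('specimen',70),('end_stop',88),('fence',88)):
    for r in env.place_of(c,t)[:3]:
        p=fx(at_z(c,r['point'],z))
        if abs(p).max()<150: print(t,round(r['conf'],2),p)
for t in ('vee_block','ring_gauge','pendant'):
    for r in env.place_of(d,t)[:1]: print(t,at_z(d,r['point'],50))
E
```

```text
t 29.15 fix [-59.9 -51. ] z 104.3 F fix [ -4.6 -15.3] Fz -0.7 yaw-fix -1.635
t 29.65 fix [-60.6 -72.4] z 103.9 F fix [-0.7  0.9] Fz 0.2 yaw-fix -1.637
t 30.65 fix [-123.3  -94.2] z 299.0 F fix [ 0.4 -0.3] Fz 0.2 yaw-fix -1.637
lever_grip 0.87 [-55.3 -28. ]
cam_pivot 0.79 [ 17.2 -34.7]
cam_pivot 0.4 [-8.2  9. ]
specimen 0.55 [26.9  6.9]
end_stop 0.74 [59.7  5.8]
fence 0.89 [ 3.2 24.2]
lever_grip 0.65 [-59.9 -43.5]
cam_pivot 0.71 [ 24.7 -25.2]
specimen 0.69 [26.7 -4. ]
end_stop 0.65 [58.9 10.2]
fence 0.92 [ 6.4 22.6]
vee_block [490.7 348.   50. ]
ring_gauge [655.7 292.8  50. ]
pendant [ 547.8 -366.2   50. ]
```

View pics/w6.png

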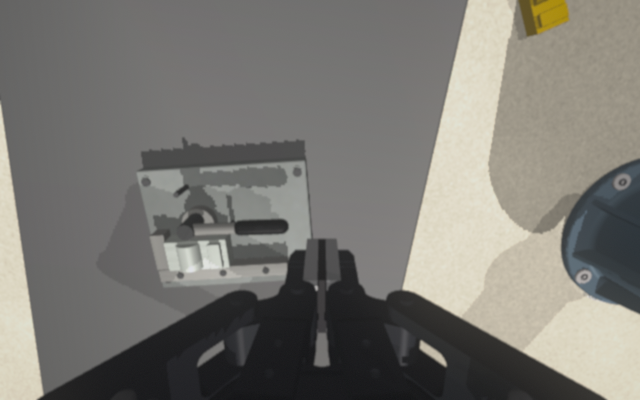

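The lever lies along the fixture's -x (grip at (262,227)) and the specimen at (195,255) is between cam, fence and end stop. I enlarge to check the seating.

Run:
```python
from h import *
w,s=wrist();save(w,'w7.png',(130,150,320,295),4)
```

```text
(no output)
```

View pics/w7.png

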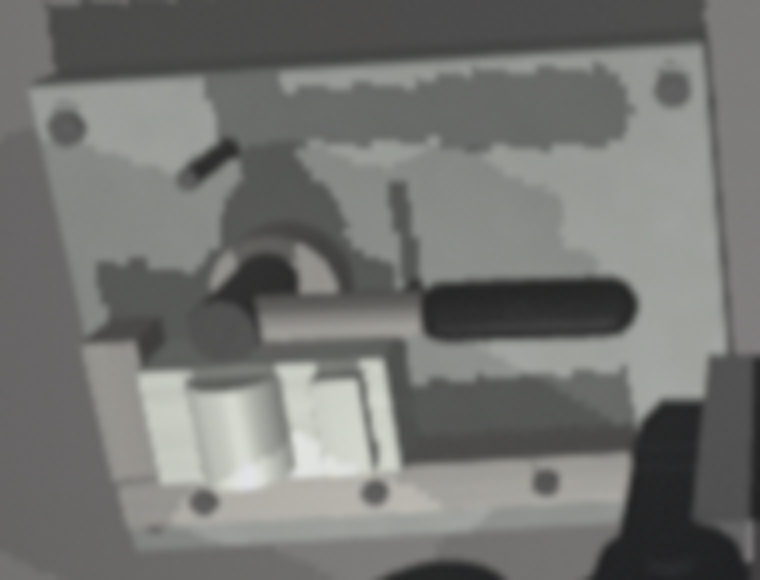

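The specimen touches the end stop (crop column 145) and the fence (row 475), with the lever across it at the closed pin. The robot is clear, so I hand in.

```bash
python3 -c "
from plant import env
print(env.close_job())"
```

```text
the job is handed in; nothing more can be done
None
```

The job is handed in at about 31 s: the specimen is against the end stop and fence, and the lever is hard on its closed stop at about 1.62 rad, with the highest force I read about 16 N and the bystanders untouched.

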